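# Bolt the scissors case after craft time

## Task

Craft time is over: lock the scissors case. With one fingertip push the yellow spring catch on its lid down and hold it down the whole way while the other fingertip pushes the red knob until the bolt is fully home in the keeper; only then let go, so that the catch springs back up and locks the bolt. Only press and push: lift nothing, and leave everything that stands on the lid and the table where it is.

Things in the scene. Friction and masses are not known exactly. Their poses are not given: they have to be found in the camera images.
- case: Scissors case: blue box, grey lid, 214 (x) x 206 (y) x 70 mm high, shut, fixed to the table. Origin: centre of its underside. Its x axis points the way the bolt slides to lock, to the dark steel keeper at the +x end. On the lid (top 70 mm above the origin) the bolt runs along x at y = +28 mm and the yellow catch bar lies parallel to it at y = -28 mm.
- catch_top (a point): Centre of the top face of the yellow catch bar, 104 mm long (case x), 30 mm wide (case y), 10 mm thick, top 34 mm above the lid when up. It moves with the bar, straight down. The bar stays in place along x while the bolt slides, so a fingertip can press it anywhere on its length and slip along it.
- knob_face (a point): Middle of the red knob's pushing face (case -x side), 40 mm above the lid; moves with the bolt. Knob: upright block 12 mm thick (x), 30 mm wide (y), 8 to 54 mm above the lid. Bolt open: face 18 mm to -x of the catch bar's middle. 26 mm of space between the sides of knob and bar. Behind the knob only the bolt's rod (top 16 mm above the lid) and, 55 mm back, its guide (top 19 mm).
- catch (a joint): How far the catch is pressed down, m: 0 up, 0.009 at its stop. Spring: about 3 N to start it, 7 N at the stop. Below 0.0055 its tooth blocks the bolt near both ends of the travel; it springs up when let go, fully only if the bolt is open or fully home.
- bolt (a joint): How far the bolt has slid, m: 0 to 0.003 open (starting position), 0.036 fully home against its stop. Slides with about 1.5 N of friction and stays where it is left. The catch can spring up and lock it only from 0.034 on.
- paint_jar: Jar of paint water with two brushes, 73 mm wide, 92 mm high (brushes to 175 mm), loose on the table. Origin: centre of its underside, z up.
- glue_bottle: White glue bottle with blue nozzle, 50 mm wide, 126 mm high, loose on the table. Origin: centre of its underside, z up.
- card_tube: Short cardboard tube standing upright, 46 mm wide, 50 mm high, loose. Origin: centre of its underside, z up.
- bead_dish: Small white dish of beads, 72 mm wide, 18 mm high, loose. Origin: centre of its underside.
- glue_stick: Glue stick standing on the case's lid, 25 mm wide, 67 mm high, loose, about 54 mm to the -y side of the catch bar's centre line (case frame). Origin: centre of its underside, z up.
- eraser: Green eraser lying on the case's lid, 40 x 18 x 12 mm, loose, about 57 mm to the -y side of the catch bar's centre line (case frame). Origin: centre of its underside.
Mind the look-alikes: they are no part of the job. Leave any blue look-alike of the glue_stick alone.

How it is judged:
On the way, in this order (a step that is already met when the one before it is completed fails the run):
1. a fingertip holds the catch down while the bolt is still open (value of joint catch above 0.0055 m and value of joint bolt below 0.008 m and contact force between the fingers and catch above 0.5 N), for 0.1 s.
2. the bolt is fully home with the catch still held down by the fingertip (value of joint bolt above 0.034 m and value of joint catch above 0.004 m and contact force between the fingers and catch above 0.5 N), for 0.1 s.
At the end, for the whole second after the job is handed in: The bolt is fully home (slid at least 33.5 of 36 mm), the catch has sprung back up (within 1.5 mm) and locks it, and the jar, bottle, tube, dish, glue stick and eraser are within 25 mm of where they stood and have not toppled (value of joint bolt above 0.0335 m and value of joint catch below 0.0015 m and not (distance of paint_jar from where it was at the start of the episode above 0.025 m) and not (distance of glue_bottle from where it was at the start of the episode above 0.025 m) and not (distance of card_tube from where it was at the start of the episode above 0.025 m) and not (distance of bead_dish from where it was at the start of the episode above 0.025 m) and not (distance of glue_stick from where it was at the start of the episode above 0.025 m) and not (distance of eraser from where it was at the start of the episode above 0.025 m) and not (angle between paint_jar's own z axis and vertical above 0.6 rad) and not (angle between glue_bottle's own z axis and vertical above 0.6 rad) and not (angle between card_tube's own z axis and vertical above 0.6 rad) and not (angle between bead_dish's own z axis and vertical above 0.6 rad) and not (angle between glue_stick's own z axis and vertical above 0.6 rad) and not (angle between eraser's own z axis and vertical above 0.6 rad)); the robot touches nothing.
It fails at once if the catch is let up while the bolt is on its way, or the bolt is forced past it (value of joint bolt between 0.01 and 0.032 m and value of joint catch below 0.0025 m).
It fails at once if the glue stick or eraser on the lid is lifted, carried, knocked over or pushed away (more than 25 mm) (distance of any of glue_stick, eraser from where it was at the start of the episode above 0.025 m or angle between any of glue_stick, eraser's own z axis and vertical above 0.6 rad).
It fails at once if the paint jar or glue bottle is lifted, carried, knocked over or pushed away (more than 25 mm) (distance of any of paint_jar, glue_bottle from where it was at the start of the episode above 0.025 m or angle between any of paint_jar, glue_bottle's own z axis and vertical above 0.6 rad).
It fails at once if the cardboard tube or bead dish is lifted, carried, knocked over or pushed away (more than 25 mm) (distance of any of card_tube, bead_dish from where it was at the start of the episode above 0.025 m or angle between any of card_tube, bead_dish's own z axis and vertical above 0.6 rad).
It also fails if it takes over 42 s, if anything falls off the work surface, if the arm or the gripper's body presses on something with over 40 N, if the wrist force passes 120 N, or if a joint passes its speed limit or range.

## Robot

A 6-joint arm with a two-finger parallel gripper is mounted at the origin on the work surface. World frame = base frame: x ahead of the robot, y to its left, z up, the work surface at z = 0. Lengths are in m, angles in rad, forces in N, time in s.
With the tool pointing down it reaches from about 0.35 to 0.975 m from the base axis. Payload 4.9 kg.
Tool frame: the origin (TCP) lies midway between the tips of the shut fingers; the grasp point (between the pads) lies 19 mm behind it; x points along the fingers, y is the direction in which the jaws open and shut, and the axes are right-handed (so a half turn about x gives the same grasp; the last joint's range is limited). The gripper opens to 85 mm and grips with 20 to 120 N. Pads are 22 mm wide; open, the fingers measure 114 mm over their backs; the gripper's body (76 mm by 85 mm) begins 54 mm behind the grasp point. The pads swing forward as they close: fully open they stand 13 mm farther back than shut.
Start: joints at [-1.328, 0.053, 1.613, -0, 1.476, -0.119], TCP at [0.221, -0.585, 0.231] pointing down, gripper open.
Joint ranges: [-3.01, 3.01], [-1.01, 2.22], [0.06, 2.58], [-1.02, 4.17], [0.09, 2.62], [-3.14, 3.14]. Speed limits (rad/s): [2.57, 2.57, 3.14, 3.14, 3.14, 3.14].

## Interface

Orientations are given as a rotation vector (axis times angle).
In Python, from station import ctrl gives the robot as it stands.
- The arm moves only by the shell command python3 -m handwheel 'ROWS' [FORCE]. ROWS is JSON, a list of rows, each a list of 3 entries, a list of its own where there are three numbers: the finger opening in m, from 0 to 0.0854, then the shift along the tool's x, y, z in m, then the turn, a rotation vector about the tool's x, y, z in degrees. In form: [[claw, [dx, dy, dz], [ax, ay, az]], ...]. A call has 1 to 10 rows; each row shifts and turns the commanded pose from where the row before left it, along the tool's axes as they then stand; what a row does not reach is not made up. A row lasts 1/12 s, in which the tool goes at most 41.7 mm and 7.16 degrees, less where a joint would pass 70% of its speed; a pose out of reach is approached as far as the arm can. A call with a gripper value outside its range is refused whole. The fingers move at their own pace and stop on an object; FORCE is the grip in N (left out, the last holds). Time passes only in rows, so rows that do not move let the fingers close. It gives the time, the measured TCP pose, the force and the opening at its end, in the units of the state.
- ctrl.get_obs(): the state, without advancing time (a new reading comes with each control period).
- ctrl.get_image(name): name is "side" or "top" or "wrist"; returns the picture (420x560x3 uint8, red, green, blue); there is no depth.
- ctrl.camera_params(name): a dict with "vertical_fov" (degrees; the focal length in pixels is half the picture's height over the tangent of half this angle, whatever the lens; pixels are square), "cx", "cy" (the principal point, pixels), "rvec" (rotation vector, rad) and "tvec" (3), from world to camera coordinates, as OpenCV has them; the wrist camera has in their place "T_tool_cam" (4x4, takes a point from camera to tool coordinates, whose origin is the TCP and whose axes are the tool frame's). Camera axes: x right, y down, z forward; pixel columns grow to the right and rows downward; lengths in m; the calibration is good to about 2 mm. A picture is of the moment at which its call begins: read the wrist's pose just before it. camera_params takes no time and is no camera call.
- ctrl.finish_job(): hands the job in, once; it reports no verdict.
Trained networks look in the newest picture that a camera, given by its name, has taken for a name from the list of things; names that differ only in an ending like _2 or _b are one class to them, and where a whole thing is asked for, a point or a joint stands for the part that bears it (a point fixed in the world has none). Each returns a list of dicts, best first, with "score" (0 to 1); they miss things now and then, are a little off and sometimes report something else, mostly with a low value. They report only what shows in the picture. A call takes as long as a camera call. They do not tell look-alikes from the thing itself.
- ctrl.look_for(thing, camera): "box" ([centre column, centre row, width, height] in pixels, round what is visible of it).
- ctrl.silhouettes(thing, camera): "mask" (420x560 bool, what is visible of it) and "box" ([centre column, centre row, width, height] in pixels, round what is visible of it).
- ctrl.tip_of(thing, camera): "centre" ([row, column] in pixels: a listed point, or the origin of a listed thing).
The state is a dict: "t": time; "q": joint angles; "dq": joint speeds; "effort": joint torques, N m; "tool_pos": TCP position; "tool_rot": TCP orientation; "contact_force": force on the tool from outside, world axes, zero at the start; "wrist_torque": the same for the moment, N m; "opening": finger opening in m.
Only numpy, scipy, OpenCV 4.12 (cv2) and the standard library are available. Lean on these libraries where they do the work, as an engineer would, in place of code of your own. Each camera call takes 0.05 s, during which the arm holds its last target.

## Working session

There is one attempt and no reset: what is moved stays moved. The work goes in short steps, Python scripts to look and compute and a shell command to move; the robot and the scene stay as the last step left them, time stands still between calls to the robot, and variables do not carry over. Pictures are saved under pics/ and viewed, and the job is handed in when it is done.

```bash
ls; mkdir -p pics; cat > h.py <<'E'
import numpy as np, cv2
from station import ctrl
def cam(n):
    p=ctrl.camera_params(n); f=210/np.tan(np.radians(p["vertical_fov"])/2)
    K=np.array([[f,0,p["cx"]],[0,f,p["cy"]],[0,0,1.]])
    if n=="wrist":
        o=ctrl.get_obs(); T=np.eye(4);T[:3,:3]=cv2.Rodrigues(np.array(o["tool_rot"],float))[0];T[:3,3]=o["tool_pos"]
        W=np.linalg.inv(T@np.array(p["T_tool_cam"])); return K,W[:3,:3],W[:3,3]
    return K,cv2.Rodrigues(np.array(p["rvec"],float))[0],np.array(p["tvec"],float)
def ray(C,u,v):
    K,R,t=C; d=R.T@np.linalg.inv(K)@np.array([u,v,1.]); return -R.T@t,d
def atz(C,u,v,z):
    o,d=ray(C,u,v); return o+d*(z-o[2])/d[2]
def proj(C,P):
    K,R,t=C; q=K@(R@np.asarray(P,float)+t); return q[:2]/q[2]
def tri(rs):
    A=np.zeros((3,3));b=np.zeros(3)
    for o,d in rs:
        d=d/np.linalg.norm(d);M=np.eye(3)-np.outer(d,d);A+=M;b+=M@o
    return np.linalg.solve(A,b)
def snap(n,f):
    im=ctrl.get_image(n); cv2.imwrite("pics/"+f,im[:,:,::-1]); return im
E
python3 - <<'E'
from h import *
print(ctrl.get_obs())
for n in ["side","top","wrist"]:
    snap(n,n+"0.png"); p=ctrl.camera_params(n); print(n,p)
    if n!="wrist":
        K,R,t=cam(n); print("pos",-R.T@t,"fwd",R[2],"right",R[0])
E
```

```text
pics
{'t': 0.0, 'q': array([-1.32802635e+00,  5.33457653e-02,  1.61426522e+00,  4.30558742e-05,
        1.47596594e+00, -1.18952956e-01]), 'dq': array([ 1.33833983e-03,  9.28597601e-04, -1.18820829e-03,  9.36621960e-04,
        9.63963187e-04,  4.25595699e-05]), 'effort': array([ 1.26420699e-03, -3.93676829e+01, -3.70177102e+01, -6.37588840e-06,
        6.99996526e-03,  1.90114953e-06]), 'tool_pos': array([ 0.22107286, -0.58395423,  0.23008707]), 'tool_rot': array([ 2.02495215,  0.37233405, -2.02511681]), 'contact_force': array([-0.42306944,  0.12815012, -0.15028076]), 'wrist_torque': array([ 0.04166563, -0.0033467 ,  0.01576155]), 'opening': 0.08516516389475716}
side {'vertical_fov': 43.54681545571414, 'cx': 276.62089588836886, 'cy': 213.2823905433771, 'rvec': array([ 0.40546707, -2.68626773,  1.25911   ]), 'tvec': array([0.49462915, 0.18939488, 1.29639005])}
pos [0.18777821 0.98123747 0.98136026] fwd [ 0.24493544 -0.7305318  -0.63744013] right [-0.9526962  -0.30336663 -0.01840187]
top {'vertical_fov': 53.91159766096827, 'cx': 279.5755125642912, 'cy': 211.60311189138906, 'rvec': array([ 2.12193813, -2.11748177,  0.21096366]), 'tvec': array([0.00992673, 0.5327871 , 0.98202261])}
pos [0.33155938 0.01354796 1.06687106] fwd [ 0.19452795 -0.00241814 -0.98089399] right [ 0.00182471 -0.99999434  0.0028271 ]
wrist {'vertical_fov': 63.13009057756671, 'cx': 281.3815599577049, 'cy': 210.57099050041893, 'T_tool_cam': array([[-1.28603263e-04, -2.61863800e-01,  9.65104830e-01,
        -1.43522263e-01],
       [ 9.99999942e-01,  2.70110459e-04,  2.06542751e-04,
        -1.04724718e-03],
       [-3.14770979e-04,  9.65104801e-01,  2.61863750e-01,
        -6.59690762e-02],
       [ 0.00000000e+00,  0.00000000e+00,  0.00000000e+00,
         1.00000000e+00]])}
```

View pics/side0.png

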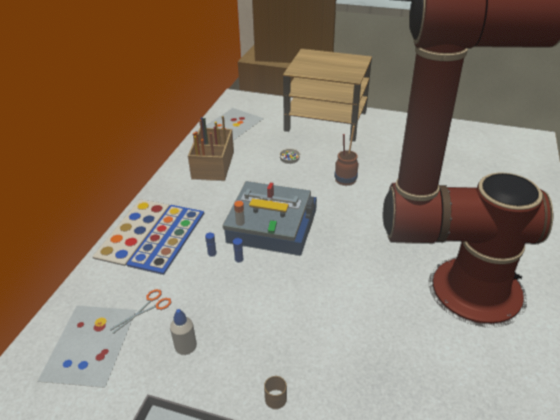

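View pics/top0.png

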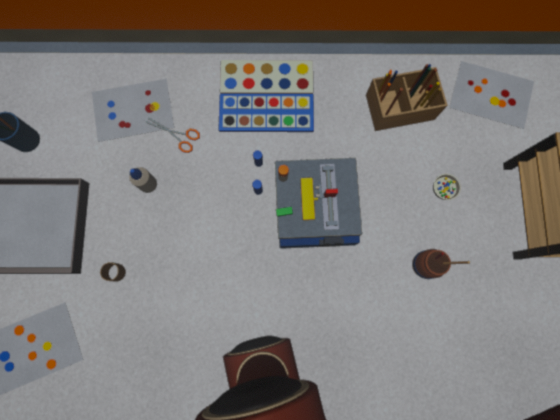

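View pics/wrist0.png

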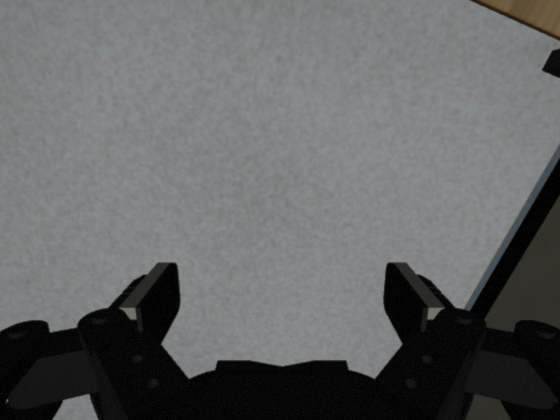

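The case is turned about 180° in the pictures. In the top view the red knob is at (331,192), the yellow bar at (308,199), the keeper end faces the robot, the orange glue stick is at (283,171) and the eraser at (285,212). There are blue look-alikes of the glue stick at (258,158) and (257,186), on the table.

```bash
python3 - <<'E'
from h import *
C={n:cam(n) for n in("top","side")}
for th in ["case","catch_top","knob_face","glue_stick","eraser"]:
    rs=[]
    for n in C:
        r=ctrl.tip_of(th,n)[:3]
        print(th,n,[(np.round(x["centre"],1),round(x["score"],2)) for x in r])
        if r: rs.append(ray(C[n],r[0]["centre"][1],r[0]["centre"][0]))
    if len(rs)==2: print("   tri",tri(rs).round(4))
for n in C:
    for th in["catch_top","case"]:
        m=ctrl.silhouettes(th,n)
        if m:
            m=m[0]; c,_=cv2.findContours(m["mask"].astype(np.uint8),0,2); c=max(c,key=cv2.contourArea); r=cv2.minAreaRect(c); b=cv2.boxPoints(r)
            print(th,n,m["score"],m["box"]); 
            if th=="catch_top":print([atz(C[n],*p,.104)[:2].round(4) for p in b])
im=ctrl.get_image("top"); cv2.imwrite("pics/tc.png",cv2.resize(im[140:260,240:400,::-1],None,fx=5,fy=5,interpolation=2))
im=ctrl.get_image("side"); cv2.imwrite("pics/sc.png",cv2.resize(im[165:285,190:350,::-1],None,fx=5,fy=5,interpolation=2))
E
```

```text
case top [(array([208.1, 315.5]), 0.78)]
case side [(array([225.7, 269.5]), 0.83)]
   tri [ 0.5595 -0.0826  0.0019]
catch_top top [(array([195.7, 306.5]), 0.86)]
catch_top side [(array([203.7, 266.8]), 0.61)]
   tri [ 0.5614 -0.0531  0.1057]
knob_face top [(array([190.8, 330.2]), 0.73)]
knob_face side [(array([188.4, 269.7]), 0.74)]
   tri [ 0.5714 -0.109   0.1145]
glue_stick top [(array([178.1, 283.1]), 0.72), (array([163. , 255.9]), 0.51), (array([187.6, 256. ]), 0.5)]
glue_stick side [(array([252.6, 211.9]), 0.74), (array([224. , 239.2]), 0.68), (array([261.4, 237.6]), 0.68)]
   tri [ 0.6816  0.0074 -0.0615]
eraser top [(array([210.9, 281.7]), 0.53)]
eraser side [(array([227.9, 272.9]), 0.65), (array([179.4, 347.8]), 0.61), (array([227.9, 271.8]), 0.45)]
   tri [0.5278 0.0057 0.0781]
catch_top top 0.56 [305.8, 200.5, 13.5, 41.2]
[array([ 0.6052, -0.0398]), array([ 0.6063, -0.069 ]), array([ 0.5049, -0.0708]), array([ 0.5039, -0.0422])]
case top 0.7 [319.0, 202.8, 87.7, 91.1]
catch_top side 0.65 [268.6, 205.1, 41.6, 9.2]
[array([ 0.6048, -0.0305]), array([ 0.6138, -0.0666]), array([ 0.5087, -0.0692]), array([ 0.5019, -0.0336])]
case side 0.86 [270.2, 218.9, 93.3, 73.2]
```

View pics/tc.png

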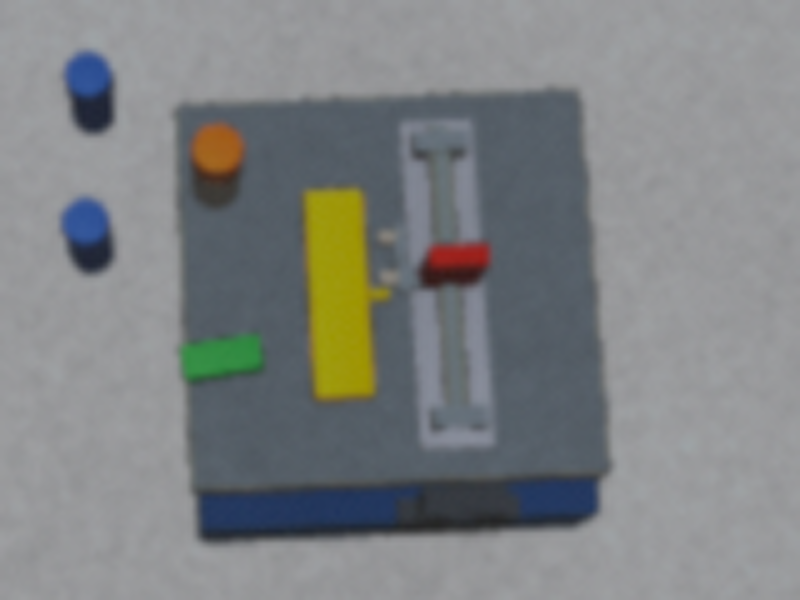

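View pics/sc.png

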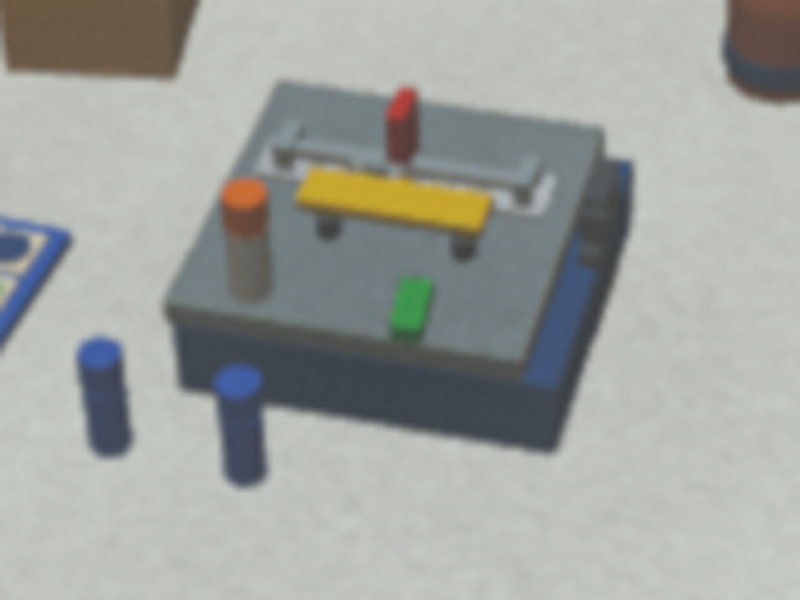

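```bash
python3 - <<'E'
from h import *
C=cam("top")
f=lambda u,v,z: atz(C,240+u/5,140+v/5,z)[:2]
L=[f(*p,.07) for p in[(178,105),(579,90),(608,474),(193,492)]]
print(np.round(L,4), np.mean(L,0))
a=lambda p,q:np.degrees(np.arctan2(*(q-p)[::-1]))
print([round(a(L[i],L[(i+1)%4]),2) for i in range(4)])
B=[f(*p,.104) for p in[(304,190),(362,188),(376,396),(316,400)]]
print(np.round(B,4),np.mean(B,0)); print([round(a(B[i],B[(i+1)%4]),2) for i in range(4)])
print("knob top",f(427,245,.124),f(490,243,.124),f(490,264,.124))
T=cv2.Rodrigues(np.array(ctrl.get_obs()["tool_rot"]))[0];print(T.round(3))
E
```

```text
[[ 0.6594  0.0214]
 [ 0.6678 -0.1813]
 [ 0.4721 -0.1888]
 [ 0.4629  0.0133]] [ 0.56555079 -0.08385002]
[np.float64(-87.6), np.float64(-177.82), np.float64(92.63), np.float64(2.34)]
[[ 0.6054 -0.04  ]
 [ 0.6065 -0.068 ]
 [ 0.5044 -0.0733]
 [ 0.5024 -0.0448]] [ 0.55466425 -0.05651162]
[np.float64(-87.8), np.float64(-177.06), np.float64(94.0), np.float64(2.69)]
knob top [ 0.57305064 -0.09655395] [ 0.57409712 -0.12625308] [ 0.56392184 -0.12599151]
[[ 0.     0.354 -0.935]
 [-0.    -0.935 -0.354]
 [-1.     0.     0.   ]]
```

```bash
python3 -m handwheel '[[0.042,[0,0,0],[6.1,0,0]],[0.042,[0,0,0],[6.1,0,0]],[0.042,[0,0,0],[6.2,0,0]],[0.042,[0,-0.027,-0.022],[0,0,0]],[0.042,[0,-0.027,-0.022],[0,0,0]],[0.042,[0,-0.027,-0.022],[0,0,0]],[0.042,[0,-0.027,-0.022],[0,0,0]],[0.042,[0,-0.027,-0.022],[0,0,0]],[0.042,[0,-0.027,-0.022],[0,0,0]],[0.042,[0,-0.027,-0.022],[0,0,0]]]' 20; python3 -m handwheel '[[0.042,[0,-0.027,-0.022],[0,0,0]],[0.042,[0,-0.027,-0.022],[0,0,0]],[0.042,[0,-0.027,-0.022],[0,0,0]],[0.042,[0,-0.027,-0.022],[0,0,0]],[0.042,[0,-0.027,-0.022],[0,0,0]],[0.042,[0,-0.027,-0.022],[0,0,0]],[0.042,[0,-0.027,-0.022],[0,0,0]],[0.042,[0,-0.027,-0.022],[0,0,0]],[0.042,[0,-0.027,-0.022],[0,0,0]],[0.042,[0,-0.027,-0.022],[0,0,0]]]'; python3 -m handwheel '[[0.042,[0,-0.027,-0.022],[0,0,0]],[0.042,[0,0,0],[0,0,0]],[0.042,[0,0,0],[0,0,0]],[0.042,[0,0,0],[0,0,0]]]'
python3 - <<'E'
from h import *
o=ctrl.get_obs();T=cv2.Rodrigues(np.array(o["tool_rot"]))[0];print(T.round(3),o["tool_pos"],o["opening"],o["contact_force"],o["t"],o["q"])
C=cam("wrist");snap("wrist","w1.png")
for th in["catch_top","knob_face"]:
    for r in ctrl.tip_of(th,"wrist")[:2]:
        v,u=r["centre"]; P=atz(C,u,v,.104 if th=="catch_top" else .11); print(th,r["score"],u,v,P, T.T@(P-o["tool_pos"]))
E
```

```text
t: 1.78
tool_pos: [0.3682, -0.388, 0.2315]
tool_rot: [2.201, 0.044, -2.2]
contact_force: [0.4, -0.2, 0.5]
opening: 0.0418
t: 2.62
tool_pos: [0.5771, -0.1091, 0.2315]
tool_rot: [2.201, 0.045, -2.2]
contact_force: [0.4, -0.1, -0.4]
opening: 0.0423
t: 2.95
tool_pos: [0.5969, -0.0829, 0.2311]
tool_rot: [2.2, 0.045, -2.201]
contact_force: [-1.5, 0.3, -1.0]
opening: 0.0418
[[-0.001  0.041 -0.999]
 [-0.    -0.999 -0.041]
 [-1.     0.     0.001]] [ 0.59692988 -0.08292889  0.23114694] 0.041808822102387976 [-1.49522023  0.29021638 -0.97225888] 2.95 [-2.61247846e-01  7.27388752e-04  1.66612438e+00 -4.89538855e-04
  1.47519090e+00  1.26859785e+00]
catch_top 0.59 243.4 247.4 [ 0.55549459 -0.05168033  0.104     ] [ 0.12715906 -0.03296269  0.04004665]
knob_face 0.72 309.2 228.2 [ 0.57675637 -0.1055853   0.11      ] [0.12116625 0.02177041 0.02101553]
knob_face 0.31 496.2 340.9 [ 0.47777138 -0.27952914  0.11      ] [0.12128341 0.19151107 0.12704657]
```

View pics/w1.png

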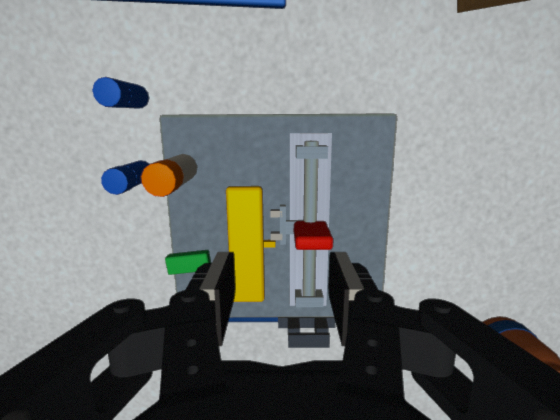

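```bash
python3 - <<'E'
import cv2
im=cv2.imread("pics/w1.png"); cv2.imwrite("pics/w1c.png",cv2.resize(im[160:320,200:400],None,fx=4,fy=3.75,interpolation=2))
E
```

```text
(no output)
```

View pics/w1c.png

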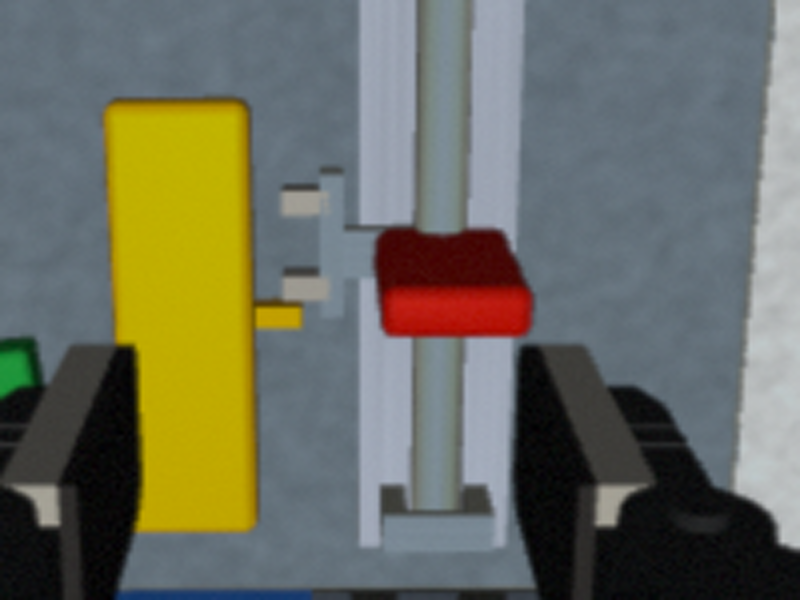

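```bash
python3 - <<'E'
from h import *
o=ctrl.get_obs();T=cv2.Rodrigues(np.array(o["tool_rot"]))[0];C=cam("wrist")
g=lambda u,v,z:(T.T@(atz(C,200+u/4,160+v/3.75,z)-o["tool_pos"])*1000).round(1)
for p in[(106,100,.104),(248,100,.104),(258,531,.104),(380,287,.124),(528,287,.124),(384,335,.124),(531,335,.124),(378,230,.078),(503,230,.078)]: print(p,g(*p))
K,R,t=C
for y in(-28.,28): print(y,proj(C,T@np.array([0,y,0])/1000+o["tool_pos"]))
E
```

```text
(106, 100, 0.104) [127.3 -45.1 -12.1]
(248, 100, 0.104) [127.3 -16.5 -12.1]
(258, 531, 0.104) [127.4 -15.8  91.3]
(380, 287, 0.124) [107.4   9.7  23.3]
(528, 287, 0.124) [107.4  38.4  23.3]
(384, 335, 0.124) [107.4  10.6  33.9]
(531, 335, 0.124) [107.4  39.4  33.9]
(378, 230, 0.078) [153.4  11.   25. ]
(503, 230, 0.078) [153.4  39.4  25. ]
-28.0 [221.85303656 267.15081143]
28 [344.78817269 267.18144874]
```

```bash
python3 -m handwheel '[[0.042,[0.015,-0.003,0.004],[0,0,0]],[0.042,[0.025,0,0],[0,0,0]],[0.042,[0.025,0,0],[0,0,0]],[0.042,[0.025,0,0],[0,0,0]],[0.042,[0.015,0,0],[0,0,0]],[0.042,[0.007,0,0],[0,0,0]],[0.042,[0,0,0],[0,0,0]],[0.042,[0,0,0],[0,0,0]],[0.042,[0,0,0],[0,0,0]]]'
python3 - <<'E'
from h import *
o=ctrl.get_obs();print(o["tool_pos"],o["opening"],o["contact_force"])
a=snap("wrist","w2.png");b=snap("side","s2.png"); cv2.imwrite("pics/s2c.png",cv2.resize(b[120:280,190:350,::-1],None,fx=3.7,fy=3.7,interpolation=2))
E
```

```text
t: 3.85
tool_pos: [0.594, -0.0807, 0.1213]
tool_rot: [2.204, 0.043, -2.198]
contact_force: [-0.4, 0.2, -0.4]
opening: 0.0419
[ 0.59404956 -0.08066541  0.12125497] 0.04194130681594697 [-0.37019575  0.23642561 -0.36146897]
```

View pics/w2.png

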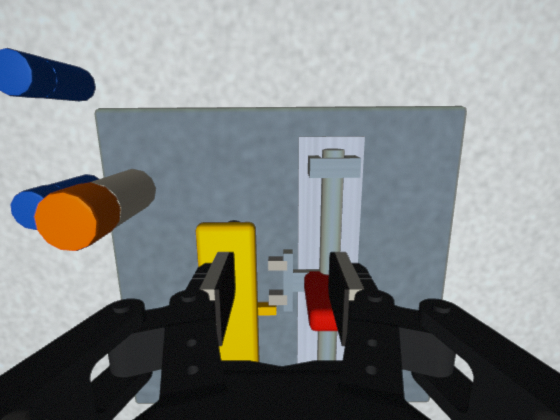

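View pics/s2c.png

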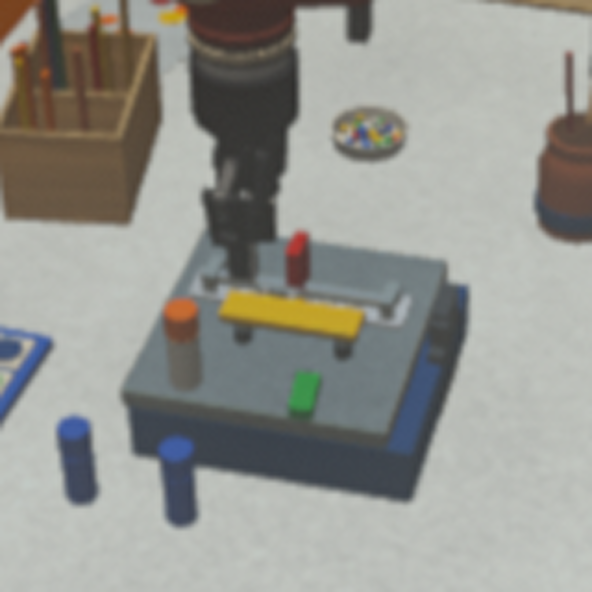

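Wrist view: the left fingertip at (225,260) sits over the bar (197–258 columns), and the right one at (340,260) stands behind the red knob. Nothing is being touched yet. I'll lower by feel.

```bash
python3 -m handwheel '[[0.042,[0.005,0,0],[0,0,0]],[0.042,[0.005,0,0],[0,0,0]],[0.042,[0.003,0,0],[0,0,0]],[0.042,[0,0,0],[0,0,0]],[0.042,[0,0,0],[0,0,0]]]'; python3 -m handwheel '[[0.042,[0.003,0,0],[0,0,0]],[0.042,[0,0,0],[0,0,0]],[0.042,[0,0,0],[0,0,0]]]'; python3 -m handwheel '[[0.042,[0.003,0,0],[0,0,0]],[0.042,[0,0,0],[0,0,0]],[0.042,[0,0,0],[0,0,0]]]'
```

```text
t: 4.37
tool_pos: [0.5926, -0.0798, 0.1057]
tool_rot: [2.2, 0.045, -2.202]
contact_force: [0.5, 0.4, -0.1]
opening: 0.0421
t: 4.62
tool_pos: [0.5929, -0.0799, 0.1031]
tool_rot: [2.201, 0.045, -2.201]
contact_force: [-0.6, -0.5, 0.4]
opening: 0.0424
t: 4.87
tool_pos: [0.5935, -0.0801, 0.101]
tool_rot: [2.202, 0.045, -2.2]
contact_force: [-0.7, 0.8, 3.8]
opening: 0.0419
```

```bash
python3 -m handwheel '[[0.042,[0.003,0,0],[0,0,0]],[0.042,[0,0,0],[0,0,0]],[0.042,[0,0,0],[0,0,0]]]'; python3 -m handwheel '[[0.042,[0.003,0,0],[0,0,0]],[0.042,[0,0,0],[0,0,0]],[0.042,[0,0,0],[0,0,0]]]';python3 -m handwheel '[[0.042,[0.002,0,0],[0,0,0]],[0.042,[0,0,0],[0,0,0]],[0.042,[0,0,0],[0,0,0]]]'
```

```text
t: 5.12
tool_pos: [0.5936, -0.0801, 0.0979]
tool_rot: [2.202, 0.044, -2.199]
contact_force: [0.6, -0.3, 4.7]
opening: 0.0421
t: 5.37
tool_pos: [0.5936, -0.0801, 0.095]
tool_rot: [2.202, 0.045, -2.199]
contact_force: [-0.7, -0.0, 6.3]
opening: 0.0417
t: 5.62
tool_pos: [0.5936, -0.0801, 0.0932]
tool_rot: [2.202, 0.044, -2.199]
contact_force: [-1.1, 0.1, 6.6]
opening: 0.0418
```

```bash
python3 -m handwheel '[[0.042,[0.0015,0,0],[0,0,0]],[0.042,[0,0,0],[0,0,0]],[0.042,[0,0,0],[0,0,0]]]'
python3 - <<'E'
from h import *
a=snap("wrist","w3.png");b=snap("side","s3.png"); cv2.imwrite("pics/s3c.png",cv2.resize(b[120:280,190:350,::-1],None,fx=3.7,fy=3.7,interpolation=2))
E
```

```text
t: 5.87
tool_pos: [0.5936, -0.0801, 0.0928]
tool_rot: [2.202, 0.045, -2.2]
contact_force: [-3.5, 0.1, 11.1]
opening: 0.042
```

View pics/w3.png

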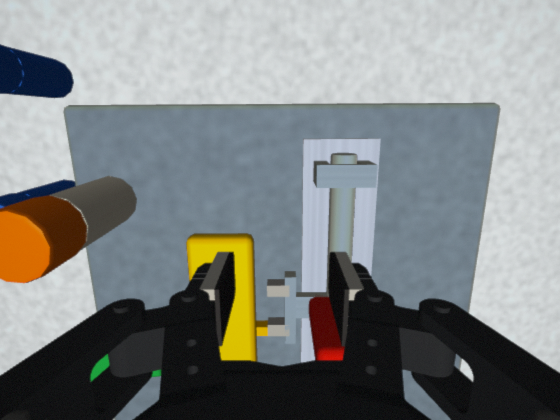

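View pics/s3c.png

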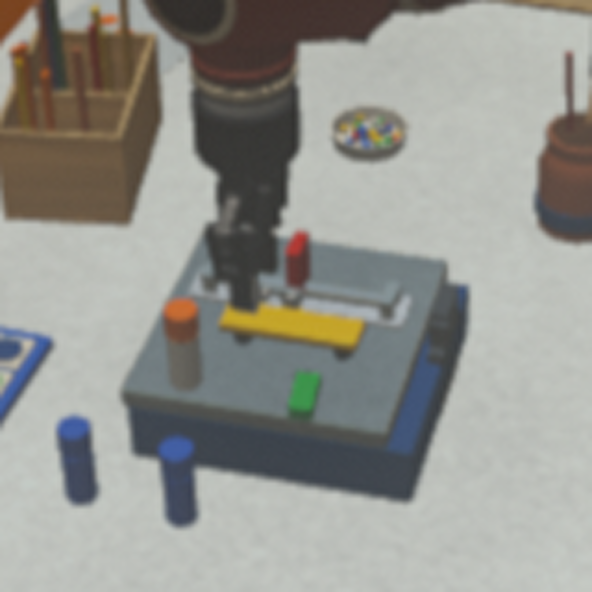

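The catch is seated on its stop (force jumped from 6.6 to 11 N). The bar is visibly lower and the bolt still open. Now I'll push along tool +z.

```bash
python3 -m handwheel '[[0.042,[0,0,0.003],[0,0,0]],[0.042,[0,0,0.003],[0,0,0]],[0.042,[0,0,0.003],[0,0,0]],[0.042,[0,0,0],[0,0,0]]]';python3 -m handwheel '[[0.042,[0,0,0.003],[0,0,0]],[0.042,[0,0,0.003],[0,0,0]],[0.042,[0,0,0.003],[0,0,0]],[0.042,[0,0,0],[0,0,0]]]'
```

```text
t: 6.3
tool_pos: [0.5864, -0.0807, 0.0931]
tool_rot: [2.208, 0.043, -2.193]
contact_force: [3.3, -0.1, 6.1]
opening: 0.042
t: 6.63
tool_pos: [0.5779, -0.0811, 0.0932]
tool_rot: [2.209, 0.043, -2.192]
contact_force: [4.4, -0.2, 7.1]
opening: 0.0417
```

```bash
python3 - <<'E'
from h import *
a=snap("wrist","w4.png");b=snap("side","s4.png"); cv2.imwrite("pics/s4c.png",cv2.resize(b[120:280,190:350,::-1],None,fx=3.7,fy=3.7,interpolation=2))
E
```

```text
(no output)
```

View pics/s4c.png

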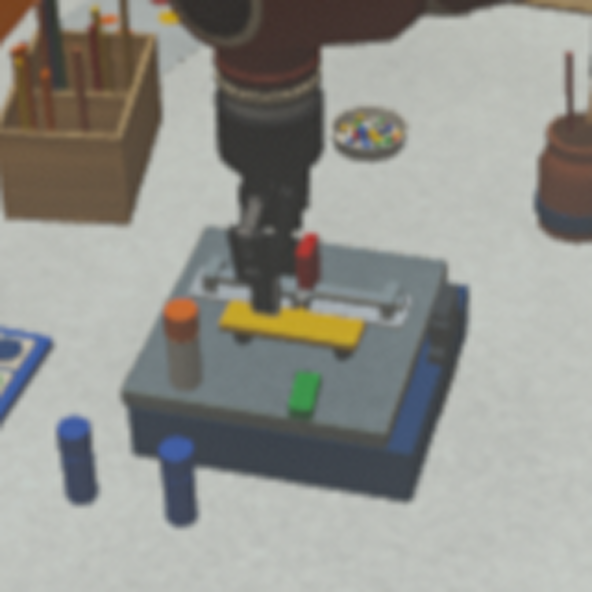

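The knob has moved from 297 to 308 in the crop and the catch is still down. I'll add a little downforce and carry on.

```bash
python3 -m handwheel '[[0.042,[0.001,0,0.002],[0,0,0]],[0.042,[0,0,0.003],[0,0,0]],[0.042,[0,0,0.003],[0,0,0]],[0.042,[0,0,0],[0,0,0]]]';python3 -m handwheel '[[0.042,[0,0,0.003],[0,0,0]],[0.042,[0,0,0.003],[0,0,0]],[0.042,[0,0,0.003],[0,0,0]],[0.042,[0,0,0],[0,0,0]]]';python3 -m handwheel '[[0.042,[0,0,0.003],[0,0,0]],[0.042,[0,0,0.003],[0,0,0]],[0.042,[0,0,0.002],[0,0,0]],[0.042,[0,0,0],[0,0,0]]]'
```

```text
t: 7.07
tool_pos: [0.5709, -0.0815, 0.0932]
tool_rot: [2.212, 0.042, -2.189]
contact_force: [6.2, 0.1, 8.1]
opening: 0.0419
t: 7.4
tool_pos: [0.5619, -0.082, 0.0932]
tool_rot: [2.212, 0.042, -2.189]
contact_force: [6.2, 0.8, 8.4]
opening: 0.0418
t: 7.73
tool_pos: [0.554, -0.0823, 0.0932]
tool_rot: [2.212, 0.042, -2.189]
contact_force: [5.3, -0.1, 8.8]
opening: 0.0419
```

```bash
python3 -m handwheel '[[0.042,[0,0,0.002],[0,0,0]],[0.042,[0,0,0.002],[0,0,0]],[0.042,[0,0,0],[0,0,0]],[0.042,[0,0,0],[0,0,0]]]';python3 -m handwheel '[[0.042,[0,0,0.002],[0,0,0]],[0.042,[0,0,0.001],[0,0,0]],[0.042,[0,0,0],[0,0,0]],[0.042,[0,0,0],[0,0,0]]]';python3 - <<'E'
from h import *
a=snap("wrist","w5.png");b=snap("side","s5.png"); cv2.imwrite("pics/s5c.png",cv2.resize(b[120:280,190:350,::-1],None,fx=3.7,fy=3.7,interpolation=2))
E
```

```text
t: 8.07
tool_pos: [0.5507, -0.0825, 0.0933]
tool_rot: [2.213, 0.043, -2.187]
contact_force: [8.3, 0.4, 6.4]
opening: 0.0419
t: 8.4
tool_pos: [0.5505, -0.0825, 0.0935]
tool_rot: [2.222, 0.043, -2.178]
contact_force: [19.5, 1.4, 0.4]
opening: 0.042
```

View pics/s5c.png

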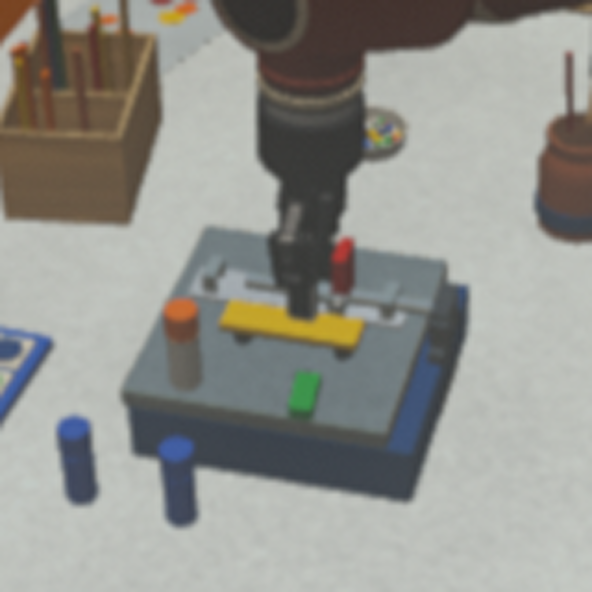

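The x force rose sharply (8 → 19.5 N) with no further travel, after about 35 mm of bolt travel, so that is the end stop. I'll ease the push, press down more to make the hold certain, and check the position.

```bash
python3 -m handwheel '[[0.042,[0.001,0,-0.001],[0,0,0]],[0.042,[0.001,0,-0.001],[0,0,0]],[0.042,[0,0,0],[0,0,0]],[0.042,[0,0,0],[0,0,0]],[0.042,[0,0,0],[0,0,0]]]';python3 - <<'E'
from h import *
C=cam("top");D=cam("side");w=snap("wrist","w6.png");snap("top","t6.png")
rs=[]
for n,c in(("top",C),("side",D)):
    ctrl.get_image(n)
    r=ctrl.tip_of("knob_face",n)
    print(n,[(x["centre"],x["score"]) for x in r[:2]])
    if r: print(atz(c,r[0]["centre"][1],r[0]["centre"][0],.11))
t=cv2.imread("pics/t6.png");cv2.imwrite("pics/t6c.png",cv2.resize(t[140:260,240:400],None,fx=5,fy=5,interpolation=2))
E
```

```text
t: 8.92
tool_pos: [0.5507, -0.0825, 0.0932]
tool_rot: [2.214, 0.043, -2.185]
contact_force: [7.2, 1.2, 13.0]
opening: 0.042
top [([204.3, 329.3], 0.65)]
[ 0.53926118 -0.10670139  0.11      ]
side [([188.9, 283.5], 0.82), ([226.5, 271.3], 0.24)]
[ 0.53636806 -0.1230565   0.11      ]
```

View pics/w6.png

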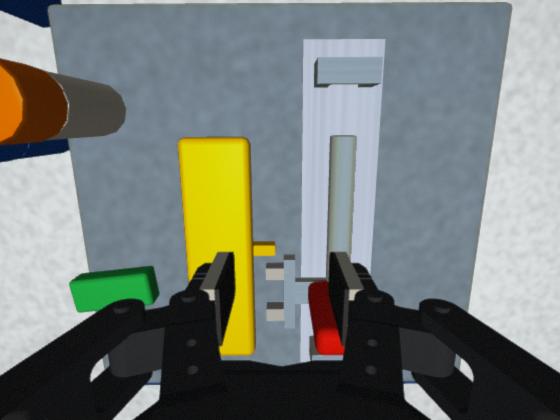

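View pics/t6c.png

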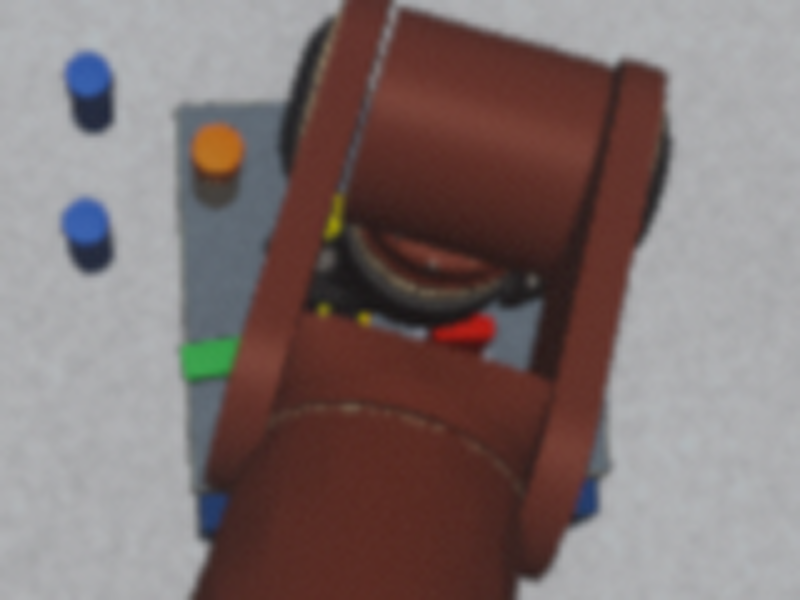

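Wrist view: the yellow tooth at (262,248) is now clear beyond both grey lugs (275,270 and 275,312), and the catch is held down with 13 N. I'll lift straight up.

```bash
python3 -m handwheel '[[0.042,[0,0,-0.003],[0,0,0]],[0.042,[0,0,0],[0,0,0]],[0.042,[-0.008,0,0],[0,0,0]],[0.042,[-0.015,0,0],[0,0,0]],[0.042,[-0.025,0,0],[0,0,0]],[0.042,[-0.03,0,0],[0,0,0]],[0.042,[-0.03,0,0],[0,0,0]],[0.042,[-0.03,0,-0.01],[0,0,0]],[0.042,[0,0,-0.01],[0,0,0]],[0.042,[0,0,0],[0,0,0]]]';python3 - <<'E'
from h import *
w=snap("wrist","w7.png");b=snap("side","s7.png"); cv2.imwrite("pics/s7c.png",cv2.resize(b[120:280,190:350,::-1],None,fx=3.7,fy=3.7,interpolation=2))
E
```

```text
t: 10.05
tool_pos: [0.5699, -0.0813, 0.2277]
tool_rot: [2.204, 0.044, -2.196]
contact_force: [-0.6, -0.0, 0.1]
opening: 0.0419
```

View pics/w7.png

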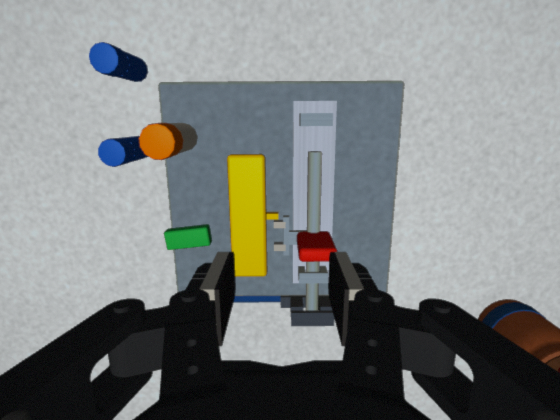

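View pics/s7c.png

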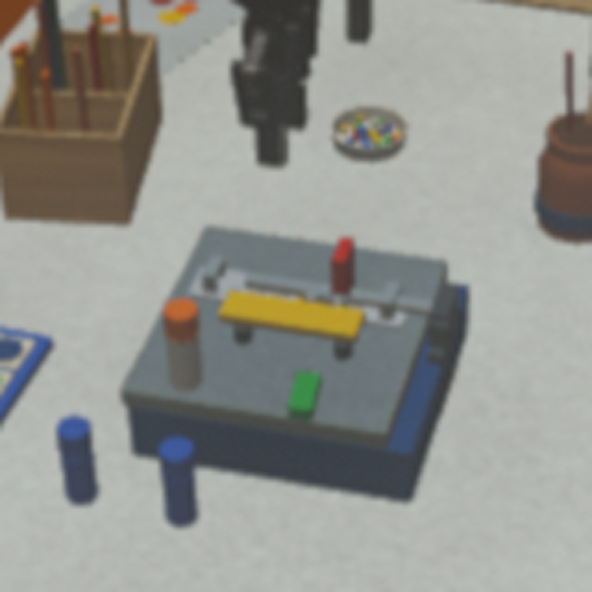

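```bash
python3 - <<'E'
from h import *
o=ctrl.get_obs();T=cv2.Rodrigues(np.array(o["tool_rot"]))[0];C=cam("wrist")
g=lambda u,v,z:(T.T@(atz(C,u,v,z)-o["tool_pos"])*1000).round(1)
w=cv2.imread("pics/w7.png").astype(int); 
def rows(u,f): 
    c=w[120:300,u]; return 120+np.where([f(*p) for p in c])[0]
y=rows(248,lambda b,g,r:r>120 and g>100 and b<60); r=rows(315,lambda b,g,r:r>60 and g<40)
col=w[225:265,315]; br=225+np.where((col[:,2]>150)&(col[:,1]<60))[0]
print(y[[0,-1]],r[[0,-1]],br[[0,-1]])
m=(g(248,y[0],.104)+g(248,y[-1]+1,.104))/2
print("bar ends",g(248,y[0],.104),g(248,y[-1]+1,.104),"knob top face-edge",g(315,br[0],.124),"face-barmid",g(315,br[0],.124)[2]-m[2], g(315,br[-1]+1,.124)[2]-12-m[2])
a=cv2.imread("pics/s2.png").astype(int);b=cv2.imread("pics/s7.png").astype(int)
for n,i in(("before",a),("after",b),("pressed",cv2.imread("pics/s5.png").astype(int))):
    k=(i[:,:,2]>150)&(i[:,:,1]>110)&(i[:,:,0]<70); k[:185]=0;k[:, :245]=0;k[230:]=0;k[:,295:]=0
    v,u=np.where(k); s=u>=276; print(n,k.sum(),v[s].mean().round(2))
E
```

```text
[155 275] [234 260] [249 260]
bar ends [119.7 -26.4 -38.2] [120. -29.  63.] knob top face-edge [99.9 24.7 30.7] face-barmid 18.3 16.1
before 243 206.39
after 236 205.93
pressed 218 208.71
```

Knob face is about +17–18 mm past the bar's middle, and +18 is the expected fully-home figure. The bar's image height is back to the "up" level. Handing in.

```bash
python3 -c "
from station import ctrl
print(ctrl.finish_job())"
```

```text
the job is handed in; nothing more can be done
None
```

The bolt on the scissors case looks fully home and locked, and I handed the job in at about 10 s; no verdict is reported. One fingertip held the catch on its stop while the other pushed the knob until it stopped dead (push force jumped from 8 to 19.5 N). I then eased off, pressed down again at about 13 N, and lifted straight up.

**Last checks:**
- **Bolt:** the knob's pushing face measured 16 to 18 mm past the bar's middle from its two edges; 18 mm is fully home. The tooth sits beyond both lugs.
- **Catch:** in the side view the bar is back at its "up" height (206 px before, 206 px after, 209 px while pressed).
- **Loose things:** the glue stick, the eraser and both blue look-alikes look unmoved in the side view, and so do the jar and dish. I did not look again at the glue bottle and card tube, but the arm never went near them. After lifting, the tool felt no contact force.

**One odd reading:** while pushing against the stop, the upward force briefly read only 0.4 N. The tip height stayed within 0.3 mm, so I put that down to the knob dragging on the finger rather than the catch coming up. That is also why I pressed again before letting go.

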